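# Doff the thread bobbins from the winder into the tray drawer

### The arm

A 7-joint arm with a two-finger parallel gripper is mounted at the origin on a cart in front of the work surface, level with it; the furniture and walls round the work are solid. World frame = base frame: x ahead of the robot, y to its left, z up, the work surface at z = 0. Lengths are in m, angles in rad, forces in N, time in s.
With the tool pointing down it reaches from about 0.4 to 0.85 m from the base axis. Payload 4.4 kg.
Tool frame: the origin (TCP) lies at the very end of the fingers, on their centre line; the grasp point (between the pads) lies 19 mm behind it; z points along the fingers, y is the line along which they close (so a half turn about z gives the same grasp; the last joint's range is limited). The gripper opens to 94 mm and grips with 3 to 60 N. Pads are 16 mm wide; open, the fingers measure 119 mm over their backs; the gripper's body (75 mm by 177 mm) begins 78 mm behind the grasp point.
Start: joints at [-1.307, 0.628, 0.038, 1.517, -0.027, 0.996, -0.02], TCP at [0.21, 0.615, 0.205] pointing down, gripper open.
Joint ranges: [-3.06, 3.06], [-0.37, 2.12], [-1.25, 1.32], [0.18, 2.47], [-1.1, 4.24], [0.23, 1.98], [-2.94, 2.94]. Speed limits (rad/s): [2.57, 2.57, 3.14, 3.14, 3.14, 3.14, 3.14].

### API

Orientations are given as a rotation vector (axis times angle).
In Python, from station import ctrl gives the robot as it stands.
- The arm moves only by the shell command python3 -m jog 'ROWS' [FORCE]. ROWS is JSON, a list that holds one entry, the list of rows, each a list of 7 numbers: the shift along the tool's x, y, z in cm, then the turn, a rotation vector about the tool's x, y, z in rad, then the gripper's target within -1 to 1 (shut at 1, half-way at 0, fully open at -1). In form: [[[x, y, z, wx, wy, wz, jaw], ...]]. A call has 1 to 8 rows; each row shifts and turns the commanded pose from where the row before left it, along the tool's axes as they then stand; what a row does not reach is not made up. A row lasts 1/12 s, in which the tool goes at most 41.7 mm and 7.16 degrees, less where a joint would pass 70% of its speed; a pose out of reach is approached as far as the arm can. A call is refused whole if a number of a shift passes 4.17 or a number of a turn 0.125, either way. A call with a gripper value outside its range is refused whole. The fingers move at their own pace and stop on an object; FORCE is the grip in N (left out, the last holds). Time passes only in rows, so rows that do not move let the fingers close. It gives the time, the measured TCP pose, the force, the opening and the grip force at its end, in the units of the state.
- ctrl.get_state(): the state, without advancing time (a new reading comes with each control period).
- ctrl.grab_frame(name): name is "scene" or "top" or "wrist"; returns (picture, depth): 480x640x3 uint8, red, green, blue; 480x640 float32, m along the optical axis (not along the pixel's ray), 0 where there is no reading.
- ctrl.camera_info(name): a dict with "fx", "fy", "cx", "cy" (pixels), "origin" and "rotation" of the camera in the world. Camera axes: x right, y up, looking along -z (the intrinsics and any distortion apply to the point x, -y, -z); pixel columns grow to the right and rows downward; lengths in m; the calibration is good to about 2 mm. A picture is of the moment at which its call begins: read the wrist's pose just before it. camera_info takes no time and is no camera call; for the wrist camera it gives the pose at the moment of the call.
- ctrl.sign_off(): hands the job in; it is judged then, once.
The state is a dict: "time_s": time; "joints": joint angles; "dq": joint speeds; "tau": joint torques, N m; "ee_pos": TCP position; "orientation": TCP orientation; "ft_force": force on the tool from outside, world axes, zero at the start; "wrist_torque": the same for the moment, N m; "gripper_width": finger opening in m; "finger_force": force on a finger pad.
Only numpy, scipy, OpenCV 4.12 (cv2) and the standard library are available. Lean on these libraries where they do the work, as an engineer would, in place of code of your own. Each camera call takes 0.05 s, during which the arm holds its last target. There are 200 camera calls.

### The job

Doff the bobbin winder: first move the sanding block out of the drawer's way and lay it on the order sheets as a paperweight, then pull the tray drawer of the low cabinet out to its stop. Slide every bobbin straight up off its spindle and put it down in the drawer, on the drawer's floor and not on top of another bobbin, and push the drawer fully shut. Last of all, push the winder's roller lever sideways until the switch trips and let it spring back, to tell the winder that it is empty.

Things in the scene. Friction and masses are not known exactly. Their poses are not given: they have to be found in the camera images.
- winder: bobbin winder, a fixed grey plate 110 (x) x 335 mm (y) and 24 mm high, with a tongue at its right (-y) end that carries a yellow limit switch (top 74 mm above the table). Origin: centre of the underside of the main plate; z up. Four upright steel spindles, 13 mm thick with a rounded tip, stand in a row at x = 0, y = -127.5, -42.5, 42.5 and 127.5 mm; each rises from a round seat whose top is 30 mm above the table and ends 96 mm above the table.
- switch_arm (a joint): angle of the limit switch's steel lever arm (rad): 0 upright at rest; it turns about the winder's x axis, positive when the roller goes to the winder's -y side (outwards, away from the spindles), stops at 0.9 either way and springs back by itself. The switch trips beyond 0.40 either way. It takes about 2 N at the roller.
- roller (a point): centre of the black roller (24 mm across, 22 mm long along the winder's x axis) at the top of the lever arm; upright it is 126 mm above the table. The pivot is 66 mm below it, on the front of the yellow switch; so the roller moves about 26 mm sideways (along the winder's y axis) to trip.
- cabinet_front (a point): fixed low grey cabinet 220 (x) x 285 (y) x 90 mm high with one blue-fronted tray drawer. This point: middle of the lower edge of its front; x points into the cabinet, so the drawer comes out along -x of this frame. A roll of tape and a tin are fixed on its top.
- tray (a joint): how far the drawer is out (m): 0 shut, 0.165 at its stop; light friction, stays where it is left.
- tray_pull (a point): point to grip on the drawer's black pull, which moves with the drawer: an upright plate 14 mm thick (along the cabinet's y), 30 mm high (this point is at mid height, 56 mm above the table) that sticks out 47 mm from the drawer front; this point lies 21 mm out from the front; the outer end is widened to 24 mm. Its top is 19 mm below the cabinet's top.
- tray_floor (a point): middle of the drawer's inner floor, 13 mm above the table, moves with the drawer, axes as the cabinet's. The inside is 174 (x) x 258 mm (y); side and rear walls rise 35 mm above the floor, the front panel 67 mm. All of the inside but the rearmost 12 mm is clear of the cabinet when the drawer is at its stop, and the drawer shuts over things up to 66 mm high.
- sanding_block_mid (a point): centre of the loose cork sanding block, 60 (x) x 90 (y) x 30 mm high, which lies flat on the table in the drawer's way.
- sheets: flat white pile of order sheets, fixed, 246 (x) x 180 (y) x 5 mm; origin: centre of its underside.
- bobbin_1_mid (a point): centre of a loose bobbin of blue thread (120 g): white square flanges 54 x 54 mm and 5 mm thick at both ends, 50 x 50 mm of thread between them, 56 mm high along its z axis, with a 24 mm square bore along z. x and y are square to its sides. At the start it sits on a spindle with its foot 30 mm above the table; some of the four bobbins may be absent.
- bobbin_2_mid (a point): centre of a loose bobbin of blue thread (120 g): white square flanges 54 x 54 mm and 5 mm thick at both ends, 50 x 50 mm of thread between them, 56 mm high along its z axis, with a 24 mm square bore along z. x and y are square to its sides. At the start it sits on a spindle with its foot 30 mm above the table; some of the four bobbins may be absent.
- bobbin_3_mid (a point): centre of a loose bobbin of blue thread (120 g): white square flanges 54 x 54 mm and 5 mm thick at both ends, 50 x 50 mm of thread between them, 56 mm high along its z axis, with a 24 mm square bore along z. x and y are square to its sides. At the start it sits on a spindle with its foot 30 mm above the table; some of the four bobbins may be absent.
- bobbin_4_mid (a point): centre of a loose bobbin of blue thread (120 g): white square flanges 54 x 54 mm and 5 mm thick at both ends, 50 x 50 mm of thread between them, 56 mm high along its z axis, with a 24 mm square bore along z. x and y are square to its sides. At the start it sits on a spindle with its foot 30 mm above the table; some of the four bobbins may be absent.
Mind the look-alikes: they are no part of the job. What is shaped like the part that bears bobbin_3_mid but brown or orange is not meant.

How it is judged:
By the outcome, as a careful person would: the job done as asked, in the order asked, and still so for the second after the job is handed in, with the robot touching nothing.
Of bobbin_1, bobbin_2, bobbin_3, bobbin_4 only 2 to 4 are there at a start; the rules pass over those that are not, and their reading is None.
At some moment in a run one of sanding_block may be knocked a few centimetres aside while the robot is not near it.
Once in a run the grip may slacken for a moment while it holds something.
It also fails if it takes over 210 s, if anything falls off the work surface, if the arm or the gripper's body presses on something with over 40 N, if the wrist force passes 120 N, or if a joint passes its speed limit or range.

## Working session

There is one attempt and no reset: what is moved stays moved. The work goes in short steps, Python scripts to look and compute and a shell command to move; the robot and the scene stay as the last step left them, time stands still between calls to the robot, and variables do not carry over. Pictures are saved under pics/ and viewed, at most 18 in all, crops included, and the job is handed in when it is done.

```bash
mkdir -p pics; ls
cat > h.py <<'E'
import numpy as np, cv2
from station import ctrl
from scipy.spatial.transform import Rotation as R
def grab(n):
    ci=ctrl.camera_info(n); im,d=ctrl.grab_frame(n); return im,d,ci
def pts(d,ci):
    v,u=np.mgrid[0:480,0:640]
    p=np.stack([(u-ci['cx'])/ci['fx']*d,-(v-ci['cy'])/ci['fy']*d,-d],-1)
    r=np.array(ci['rotation']); 
    if r.shape!=(3,3): r=R.from_rotvec(r).as_matrix()
    return p@r.T+np.array(ci['origin'])
def save(n,im): cv2.imwrite('pics/'+n,im[:,:,::-1])
E
python3 - <<'E'
from h import *
print(ctrl.get_state())
for n in('scene','top'):
    im,d,ci=grab(n);save(n+'0.png',im);np.savez(n+'0.npz',im=im,d=d,P=pts(d,ci));print(n,ci)
E
```

```text
pics
{'time_s': 0.0, 'joints': array([-1.30681378,  0.62929608,  0.03845681,  1.5183564 , -0.02699022,
        0.99632115, -0.02001001]), 'dq': array([-0.00175837, -0.00095591,  0.00117528, -0.00044743, -0.00013665,
       -0.00311218,  0.00067581]), 'tau': array([-4.92373019e-04, -5.49727893e+01,  1.14331104e+00, -1.86639494e+01,
       -5.22323360e-02,  2.36227037e-02,  1.68008005e-04]), 'ee_pos': array([0.21026153, 0.61434538, 0.20459056]), 'orientation': array([-5.15658340e-01, -3.09871146e+00,  2.89519812e-03]), 'ft_force': array([-0.37858874,  0.87131054, -0.00512971]), 'wrist_torque': array([ 0.03883443, -0.0248988 , -0.01129523]), 'finger_force': 0.0, 'gripper_width': 0.0938855656453193}
scene {'fx': 447.4289254700453, 'fy': 447.4289254700453, 'cx': 320.0310094686933, 'cy': 244.41487768939882, 'origin': array([-0.30384203, -0.63621228,  0.67164415]), 'rotation': array([ 0.94930007, -0.56454747, -0.97528768])}
top {'fx': 505.5440343027969, 'fy': 505.5440343027969, 'cx': 322.4690330614172, 'cy': 239.6312497863515, 'origin': array([ 0.40995591, -0.12642923,  1.36919135]), 'rotation': array([ 0.10564254, -0.12108743, -1.54165024])}
```

View pics/scene0.png

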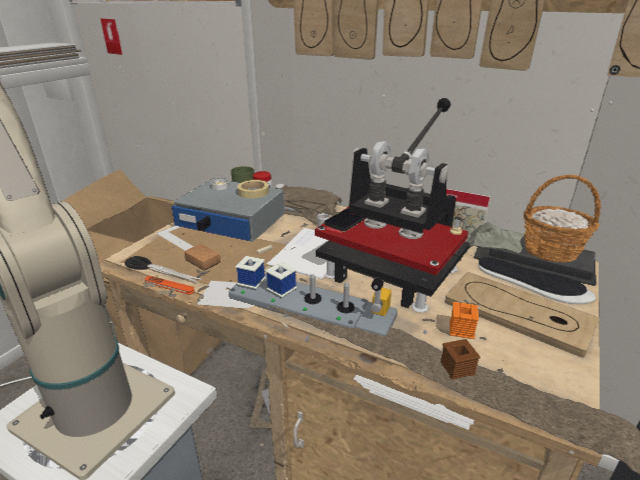

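View pics/top0.png

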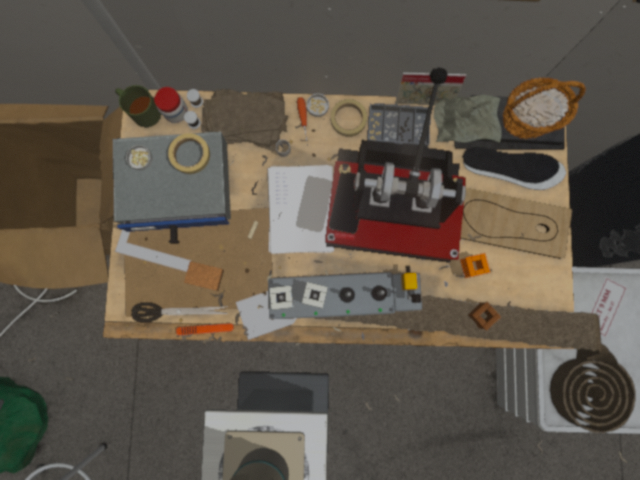

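The scene picture shows two blue/white bobbins on the left spindles: top (281,297) and (314,295). The spindles at (347,294) and (380,293) are empty. The orange and brown ones at (475,265) and (485,316) are look-alikes and stay put. The sanding block is near (206,276), the drawer pull at (174,235), and the order sheets near (300,208). The papers at (262,315) lie partly under the winder. Next I'll measure, and confirm with one enlarged crop.

Run:
```python
from h import *
z=np.load('top0.npz');im,d,P=z['im'],z['d'],z['P']
def q(n,u,v): print(n,(u,v),P[v,u].round(3),im[v,u])
for n,u,v in [('b1',281,290),('b1r',288,297),('b2',314,288),('block',206,276),('block',214,270),('block',192,270),('ruler',150,250),('pull',174,235),('pull',174,240),('sheet',285,200),('sheetgrey',314,203),('paper',262,315),('cab',150,190),('press',400,240),('switch',410,281),('roller',407,297),('table',250,260),('plate',330,310),('orange',475,265),('pressL',330,230)]: q(n,u,v)
def box(m,n):
    k,l,s,c=cv2.connectedComponentsWithStats(m.astype(np.uint8))
    i=1+np.argmax(s[1:,4]); p=P[l==i]; r=cv2.minAreaRect(p[:,:2].astype(np.float32)); print(n,s[i],np.round(r[0],4),np.round(r[1],3),round(r[2],1),'z',np.median(p[:,2]).round(4))
roi=lambda u0,v0,u1,v1:np.pad(np.ones((v1-v0,u1-u0),bool),((v0,480-v1),(u0,640-u1)))
Z=P[...,2]
box(roi(262,280,297,315)&(Z>.078)&(Z<.1),'b1')
box(roi(297,278,331,312)&(Z>.078)&(Z<.1),'b2')
box(roi(180,255,235,300)&(Z>.02)&(Z<.04),'block')
box(roi(105,120,240,235)&(Z>.08)&(Z<.1),'cabtop')
box(roi(160,215,190,250)&(Z>.045)&(Z<.08),'pull')
box(roi(260,260,430,330)&(Z>.018)&(Z<.028),'plate')
box(roi(255,150,345,262)&(Z<.012)&(im.min(2)>180),'sheet')
box(roi(400,265,420,300)&(Z>.06)&(Z<.085)&(im[...,2]<80)&(im[...,0]>120),'switch')
box(roi(395,280,420,312)&(Z>.11)&(Z<.15),'roller')
c=cv2.resize(im[160:330,110:440],None,fx=2.4,fy=2.4,interpolation=cv2.INTER_CUBIC);save('crop.png',c)
```

```text
b1 (281, 290) [ 0.466 -0.035  0.088] [177 177 169]
b1r (288, 297) [ 0.449 -0.053  0.083] [176 177 169]
b2 (314, 288) [ 0.473 -0.118  0.082] [171 171 165]
block (206, 276) [0.5   0.169 0.028] [146 100  60]
block (214, 270) [0.517 0.148 0.029] [141  98  61]
block (192, 270) [0.515 0.206 0.028] [138  96  59]
ruler (150, 250) [ 0.569  0.331 -0.001] [154 152 150]
pull (174, 235) [0.602 0.25  0.065] [43 39 35]
pull (174, 240) [0.588 0.247 0.072] [42 37 34]
sheet (285, 200) [ 0.716 -0.032  0.009] [176 177 179]
sheetgrey (314, 203) [ 0.71  -0.111  0.006] [133 130 126]
paper (262, 315) [0.402 0.019 0.   ] [159 160 161]
cab (150, 190) [0.714 0.312 0.092] [102 106 104]
press (400, 240) [ 0.593 -0.326  0.144] [109  30  27]
switch (410, 281) [ 0.498 -0.364  0.072] [179 137   0]
roller (407, 297) [ 0.457 -0.358  0.062] [89 90 89]
table (250, 260) [0.548 0.057 0.005] [125 103  74]
plate (330, 310) [ 0.42  -0.162  0.02 ] [115 120 123]
orange (475, 265) [ 0.551 -0.555  0.001] [111  86  61]
pressL (330, 230) [ 0.614 -0.154  0.14 ] [110  52  49]
b1 [270 286  23  23 370] [ 0.4487 -0.0349] [0.054 0.054] 7.1 z 0.0852
b2 [302 282  26  26 367] [ 0.457  -0.1197] [0.054 0.053] 77.6 z 0.0854
block [184 261  39  30 785] [0.502 0.177] [0.091 0.06 ] 78.2 z 0.0291
cabtop [ 112  131  114   91 7678] [0.7555 0.2687] [0.223 0.287] 5.7 z 0.0896
pull [160 219  30  25 302] [0.6115 0.2475] [0.058 0.083] 6.6 z 0.0703
plate [ 268  272  156   48 4128] [ 0.4595 -0.2009] [0.113 0.41 ] 4.3 z 0.0232Traceback (most recent call last):
  File "<stdin>", line 16, in <module>
  File "<stdin>", line 7, in box
    return _wrapfunc(a, 'argmax', axis=axis, out=out, **kwds)
    return bound(*args, **kwds)
ValueError: attempt to get argmax of an empty sequence
```

Run:
```python
from h import *
z=np.load('top0.npz');im,d,P=z['im'],z['d'],z['P']
Z=P[...,2]
def box(m,n):
    k,l,s,c=cv2.connectedComponentsWithStats(m.astype(np.uint8))
    if k<2: print(n,'none');return
    i=1+np.argmax(s[1:,4]); p=P[l==i]; r=cv2.minAreaRect(p[:,:2].astype(np.float32)); print(n,s[i],np.round(r[0],4),np.round(r[1],3),round(r[2],1),'z',np.median(p[:,2]).round(4))
roi=lambda u0,v0,u1,v1:np.pad(np.ones((v1-v0,u1-u0),bool),((v0,480-v1),(u0,640-u1)))
box(roi(255,150,345,262)&(Z<.015)&(im.min(2)>125),'sheet')
box(roi(400,265,420,300)&(Z>.06)&(Z<.085)&(im[...,2]<80)&(im[...,0]>120),'switch')
box(roi(395,280,420,312)&(Z>.11)&(Z<.15),'roller')
box(roi(165,228,184,248)&(Z>.06)&(Z<.08)&(im.max(2)<60),'pull')
box(roi(320,130,470,265)&(Z>.1),'press')
for v in range(288,316,3): print(v,[tuple((P[v,u]*1000).astype(int)) for u in (392,396,400,404,408)])
c=cv2.resize(im[160:330,110:440],None,fx=2.4,fy=2.4,interpolation=cv2.INTER_CUBIC);save('crop.png',c)
```

```text
sheet [ 268  165   66   89 4914] [ 0.6959 -0.0743] [0.248 0.18 ] 2.5 z 0.005
switch [404 272  14  18 217] [ 0.4992 -0.3656] [0.044 0.034] 8.0 z 0.0733
roller [411 293   9  11  84] [ 0.4531 -0.3659] [0.025 0.019] 3.2 z 0.1344
pull [170 228   8  15  85] [0.6014 0.2491] [0.038 0.019] 4.4 z 0.07
press [  325   130   141   130 13530] [ 0.6075 -0.3097] [0.333 0.43 ] 84.2 z 0.1859
288 [(np.int64(481), np.int64(-325), np.int64(21)), (np.int64(481), np.int64(-335), np.int64(26)), (np.int64(482), np.int64(-346), np.int64(23)), (np.int64(480), np.int64(-350), np.int64(63)), (np.int64(479), np.int64(-358), np.int64(75))]
291 [(np.int64(473), np.int64(-325), np.int64(25)), (np.int64(473), np.int64(-335), np.int64(23)), (np.int64(474), np.int64(-346), np.int64(23)), (np.int64(474), np.int64(-357), np.int64(23)), (np.int64(472), np.int64(-360), np.int64(64))]
294 [(np.int64(465), np.int64(-325), np.int64(23)), (np.int64(465), np.int64(-335), np.int64(24)), (np.int64(466), np.int64(-346), np.int64(24)), (np.int64(466), np.int64(-357), np.int64(22)), (np.int64(465), np.int64(-361), np.int64(58))]
297
[... 976 characters left out ...]
, np.int64(-325), np.int64(25)), (np.int64(426), np.int64(-336), np.int64(23)), (np.int64(426), np.int64(-346), np.int64(21)), (np.int64(427), np.int64(-357), np.int64(20)), (np.int64(427), np.int64(-367), np.int64(25))]
312 [(np.int64(418), np.int64(-326), np.int64(17)), (np.int64(418), np.int64(-336), np.int64(18)), (np.int64(419), np.int64(-347), np.int64(21)), (np.int64(419), np.int64(-359), np.int64(12)), (np.int64(419), np.int64(-368), np.int64(19))]
315 [(np.int64(410), np.int64(-326), np.int64(15)), (np.int64(410), np.int64(-337), np.int64(16)), (np.int64(411), np.int64(-348), np.int64(14)), (np.int64(411), np.int64(-358), np.int64(14)), (np.int64(411), np.int64(-369), np.int64(13))]
```

View pics/crop.png

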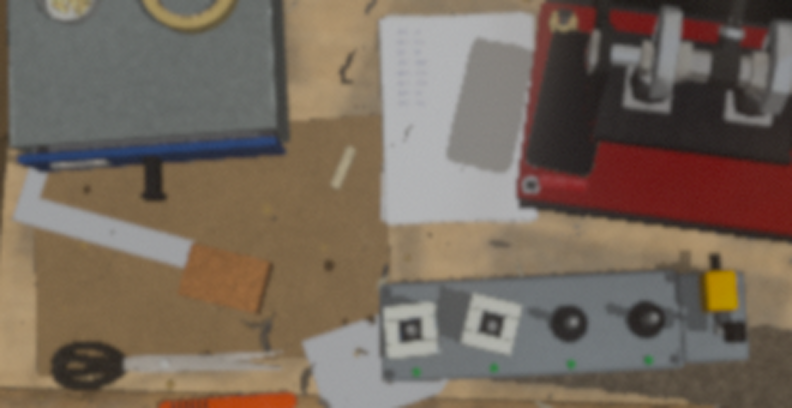

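The crop shows the block at crop px (225,278), touching a white strip at (110,230) that is flat paper. The sheets pile is at crop (455,115), the bobbins at (410,330) and (492,325), and the two right spindles are bare. The measured sizes match the task text, so I'll start moving. First I turn the tool for the block and go above it.

```bash
cat >> h.py <<'E'
def to(x,y,z,yaw):
    "print shift (cm, in current tool axes), and turn (rotvec, tool) to reach a tool-down pose with closing line at yaw deg"
    s=ctrl.get_state(); r0=R.from_rotvec(s['orientation']); M=r0.as_matrix()
    best=None
    for k in (0,180):
        a=np.radians(yaw+k); yv=np.array([np.cos(a),np.sin(a),0]); zv=np.array([0,0,-1.]); T=np.stack([np.cross(yv,zv),yv,zv],1)
        w=(r0.inv()*R.from_matrix(T)).as_rotvec()
        if best is None or np.linalg.norm(w)<np.linalg.norm(best[0]): best=(w,T)
    dp=np.array([x,y,z])-s['ee_pos']
    print('pos',s['ee_pos'].round(4),'closing yaw',np.degrees(np.arctan2(M[1,1],M[0,1])).round(1),'j7',s['joints'][6].round(2),'w',round(s['gripper_width'],4),'f',s['ft_force'].round(1),'t',round(s['time_s'],1))
    print('turn',best[0].round(3),'shift now',(M.T@dp*100).round(2),'shift after turn',(best[1].T@dp*100).round(2))
E
python3 -c "
from h import *
to(.502,.177,.15,-11.8)"
```

```text
pos [0.2103 0.6144 0.2047] closing yaw 71.1 j7 -0.02 w 0.0938 f [ 0.8 -0.1  0.3] t 0.1
turn [-1.000e-03  1.000e-03  1.447e+00] shift now [-41.76 -31.93   5.52] shift after turn [-36.85  37.5    5.47]
```

```bash
A='x'; python3 -m jog '[[[-2.6,-2,0,0,0,0,-1],[-2.6,-2,0,0,0,0,-1],[-2.6,-2,0,0,0,0,-1],[-2.6,-2,0,0,0,0,-1],[-2.6,-2,0,0,0,0,-1],[-2.6,-2,0,0,0,0,-1],[-2.6,-2,0,0,0,0,-1],[-2.6,-2,0,0,0,0,-1]]]' 30
python3 -m jog '[[[-2.6,-2,0,0,0,0,-1],[-2.6,-2,0,0,0,0,-1],[-2.6,-2,0,0,0,0,-1],[-2.6,-2,0,0,0,0,-1],[-2.6,-2,0,0,0,0,-1],[-2.6,-2,0,0,0,0,-1],[-2.6,-2,0,0,0,0,-1],[-2.6,-2,0,0,0,0,-1]]]'
python3 -m jog '[[[0,0,0,0,0,0.12,-1],[0,0,0,0,0,0.12,-1],[0,0,0,0,0,0.12,-1],[0,0,0,0,0,0.12,-1],[0,0,0,0,0,0.12,-1],[0,0,0,0,0,0.12,-1]]]'
python3 -m jog '[[[0,0,0,0,0,0.12,-1],[0,0,0,0,0,0.12,-1],[0,0,0,0,0,0.12,-1],[0,0,0,0,0,0.12,-1],[0,0,0,0,0,0.12,-1],[0,0,0,0,0,0.12,-1],[0,0,0,0,0,0,-1],[0,0,0,0,0,0,-1]]]'
cat >> h.py <<'E'
def rect(P,m,n):
    k,l,s,c=cv2.connectedComponentsWithStats(m.astype(np.uint8))
    if k<2: print(n,'none');return
    i=1+np.argmax(s[1:,4]); p=P[l==i]; r=cv2.minAreaRect(p[:,:2].astype(np.float32)); print(n,s[i],np.round(r[0],4),np.round(r[1],3),round(r[2],1),'z',np.median(p[:,2]).round(4))
    return l==i
def near(P,x,y,r): return np.hypot(P[...,0]-x,P[...,1]-y)<r
E
python3 - <<'E'
from h import *
to(.502,.177,.1,-11.8)
im,d,ci=grab('wrist');P=pts(d,ci);save('w1.png',im)
rect(P,near(P,.502,.177,.12)&(P[...,2]>.02)&(P[...,2]<.045),'block')
E
```

```text
time_s: 0.77
ee_pos: [0.3559, 0.3946, 0.2053]
orientation: [-0.516, -3.099, 0.001]
ft_force: [0.7, -0.1, -0.4]
gripper_width: 0.0941
finger_force: 0.0
time_s: 1.43
ee_pos: [0.5008, 0.1759, 0.2052]
orientation: [-0.516, -3.098, 0.0]
ft_force: [-0.1, -0.1, -0.2]
gripper_width: 0.0939
finger_force: 0.0
time_s: 1.93
ee_pos: [0.5001, 0.1774, 0.2052]
orientation: [-1.582, -2.713, 0.001]
ft_force: [0.4, -0.6, -0.1]
gripper_width: 0.0942
finger_force: 0.0
time_s: 2.6
ee_pos: [0.5001, 0.1776, 0.2052]
orientation: [2.428, 1.994, -0.001]
ft_force: [-0.2, 0.2, 0.2]
gripper_width: 0.0941
finger_force: 0.0
pos [0.5001 0.1776 0.2052] closing yaw -11.2 j7 -0.3 w 0.0941 f [-0.2  0.2  0.2] t 2.6
turn [-0.     0.001  0.011] shift now [-1.000e-02  2.000e-01  1.052e+01] shift after turn [-0.02  0.2  10.52]
block [ 288  165   71  104 7139] [0.4993 0.1785] [0.09 0.06] 77.9 z 0.03
```

View pics/w1.png

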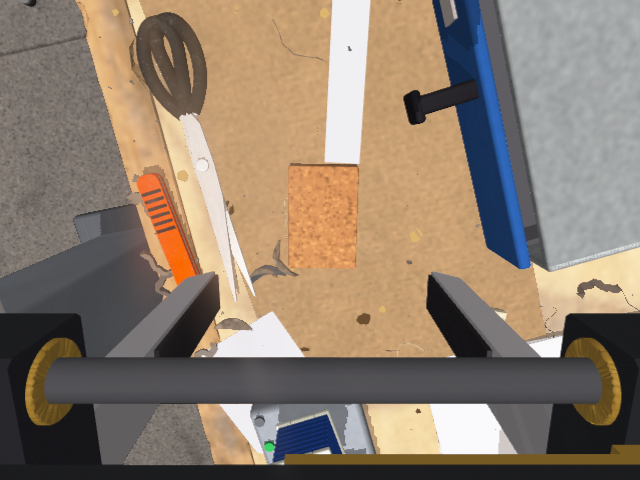

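The block is centred at px (322,217) under the fingers, with its sides parallel to the pads. I'll descend and grip.

```bash
python3 -m jog '[[[0.1,0,4,0,0,0.01,-1],[0,0,4,0,0,0,-1],[0,0,4,0,0,0,-1],[0,0,3,0,0,0,-1],[0,0,2,0,0,0,-1],[0,0,1.5,0,0,0,-1],[0,0,1.1,0,0,0,-1],[0,0,0,0,0,0,-1]]]' 30
python3 -m jog '[[[0,0,0,0,0,0,1],[0,0,0,0,0,0,1],[0,0,0,0,0,0,1],[0,0,0,0,0,0,1],[0,0,0,0,0,0,1],[0,0,0,0,0,0,1],[0,0,0,0,0,0,1],[0,0,0,0,0,0,1]]]'
python3 -m jog '[[[0,0,-2,0,0,0,1],[0,0,-2,0,0,0,1],[0,0,-3,0,0,0,1],[0,0,-3,0,0,0,1],[0,0,-3,0,0,0,1],[0,0,-1,0,0,0,1],[0,0,0,0,0,0,1]]]'
python3 -c "
from h import *
to(.68,-.055,.15,2.5)"
```

```text
time_s: 3.32
ee_pos: [0.4994, 0.1781, 0.0076]
orientation: [-2.439, -1.978, 0.005]
ft_force: [-0.2, -0.4, 0.5]
gripper_width: 0.0939
finger_force: 0.0
time_s: 3.98
ee_pos: [0.5008, 0.1788, 0.0101]
orientation: [-2.441, -1.978, -0.001]
ft_force: [-1.5, 0.3, 6.2]
gripper_width: 0.0598
finger_force: 30.0
time_s: 4.57
ee_pos: [0.5023, 0.1791, 0.1516]
orientation: [2.44, 1.977, 0.008]
ft_force: [-0.3, -0.4, -2.0]
gripper_width: 0.0598
finger_force: 30.0
pos [0.5023 0.1791 0.1516] closing yaw -12.0 j7 -0.26 w 0.0598 f [-0.3 -0.4 -2. ] t 4.6
turn [ 0.004 -0.002 -0.252] shift now [-19.22  22.24   0.19] shift after turn [-24.16  16.73   0.16]
```

```bash
python3 -m jog '[[[-2.4,2.8,0,0,0,0,1],[-2.4,2.8,0,0,0,0,1],[-2.4,2.8,0,0,0,0,1],[-2.4,2.8,0,0,0,0,1],[-2.4,2.8,0,0,0,0,1],[-2.4,2.8,0,0,0,0,1],[-2.4,2.7,0,0,0,0,1],[-2.4,2.7,0,0,0,0,1]]]'
python3 -m jog '[[[0,0,0,0,0,-0.12,1],[0,0,0,0,0,-0.12,1],[0,0,0,0,0,-0.01,1],[0,0,0,0,0,0,1]]]'
python3 - <<'E'
from h import *
to(.68,-.055,.017,2.5)
im,d,ci=grab('wrist');save('w2.png',im)
E
```

```text
time_s: 5.23
ee_pos: [0.6774, -0.0566, 0.1463]
orientation: [-2.439, -1.975, 0.004]
ft_force: [0.4, 1.2, -1.2]
gripper_width: 0.0595
finger_force: 30.0
time_s: 5.57
ee_pos: [0.6767, -0.055, 0.147]
orientation: [-2.176, -2.261, 0.002]
ft_force: [0.2, -0.5, -1.4]
gripper_width: 0.06
finger_force: 30.0
pos [ 0.6767 -0.055   0.147 ] closing yaw 2.2 j7 0.31 w 0.06 f [ 0.2 -0.5 -1.4] t 5.6
turn [-0.003 -0.002 -0.005] shift now [-0.03  0.37 13.  ] shift after turn [-1.0e-02  3.3e-01  1.3e+01]
```

View pics/w2.png

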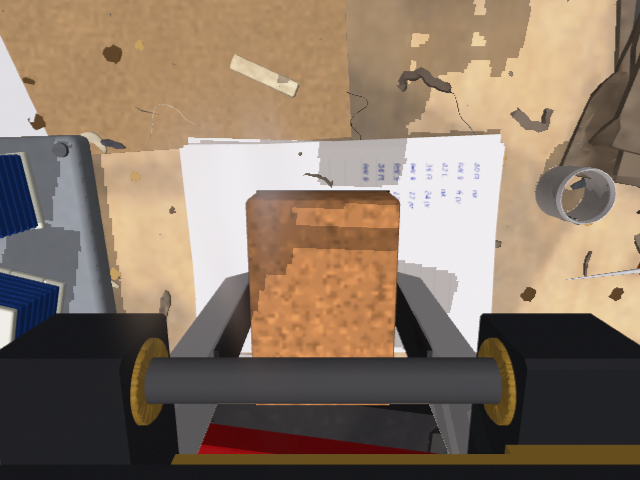

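The block hangs over the middle of the sheets (sheet edges at px (190,145) and (500,145)). I'll lower it and release.

```bash
python3 -m jog '[[[0,0.2,3,0,0,0,1],[0,0.1,3,0,0,0,1],[0,0,3,0,0,0,1],[0,0,2,0,0,0,1],[0,0,1,0,0,0,1],[0,0,0.6,0,0,0,1],[0,0,0.5,0,0,0,1],[0,0,0,0,0,0,1]]]'
python3 -m jog '[[[0,0,0,0,0,0,0.2],[0,0,0,0,0,0,0],[0,0,0,0,0,0,-0.5],[0,0,0,0,0,0,-0.5],[0,0,0,0,0,0,-0.5],[0,0,0,0,0,0,-0.5]]]'
python3 -m jog '[[[0,0,-2,0,0,0,-0.5],[0,0,-3,0,0,0,-0.5],[0,0,-4,0,0,0,-0.5],[0,0,-4,0,0,0,-0.5],[0,0,-2,0,0,0,-0.5],[0,0,0,0,0,0,-0.5],[0,0,0,0,0,0,-0.5]]]'
python3 - <<'E'
from h import *
im,d,ci=grab('wrist');P=pts(d,ci)
rect(P,near(P,.68,-.055,.1)&(P[...,2]>.02)&(P[...,2]<.05),'block')
im,d,ci=grab('top');P=pts(d,ci)
to(.602,.249,.2,95)
E
```

```text
time_s: 6.28
ee_pos: [0.6811, -0.0551, 0.0184]
orientation: [2.176, 2.266, 0.0]
ft_force: [-0.3, -0.9, -0.5]
gripper_width: 0.0602
finger_force: 30.0
time_s: 6.78
ee_pos: [0.6813, -0.0553, 0.019]
orientation: [2.175, 2.266, 0.001]
ft_force: [-0.6, 0.1, 0.1]
gripper_width: 0.0704
finger_force: 0.0
time_s: 7.37
ee_pos: [0.6818, -0.0553, 0.1701]
orientation: [2.174, 2.265, 0.003]
ft_force: [-1.1, -0.2, -0.6]
gripper_width: 0.0707
finger_force: 0.0
block [ 283  169   80  116 8948] [ 0.6812 -0.0553] [0.06  0.089] 2.4 z 0.0353
pos [ 0.6799 -0.0549  0.1672] closing yaw 2.4 j7 0.3 w 0.0705 f [-0.  -0.8 -0.6] t 7.5
turn [-2.000e-03  1.000e-03  1.525e+00] shift now [30.69 -6.55 -3.25] shift after turn [ -5.11 -30.96  -3.28]
```

```bash
python3 -m jog '[[[3.8,-0.8,-0.4,0,0,0,-0.5],[3.8,-0.8,-0.4,0,0,0,-0.5],[3.8,-0.8,-0.4,0,0,0,-0.5],[3.8,-0.8,-0.4,0,0,0,-0.5],[3.8,-0.8,-0.4,0,0,0,-0.5],[3.8,-0.8,-0.4,0,0,0,-0.5],[3.8,-0.8,-0.4,0,0,0,-0.5],[3.8,-0.8,-0.4,0,0,0,-0.5]]]'
python3 -m jog '[[[0,0,0,0,0,0.12,-0.5],[0,0,0,0,0,0.12,-0.5],[0,0,0,0,0,0.12,-0.5],[0,0,0,0,0,0.12,-0.5],[0,0,0,0,0,0.12,-0.5],[0,0,0,0,0,0.12,-0.5]]]'
python3 -m jog '[[[0,0,0,0,0,0.12,-0.5],[0,0,0,0,0,0.12,-0.5],[0,0,0,0,0,0.12,-0.5],[0,0,0,0,0,0.12,-0.5],[0,0,0,0,0,0.12,-0.5],[0,0,0,0,0,0.12,-0.5],[0,0,0,0,0,0.08,-0.5],[0,0,0,0,0,0,-0.5]]]'
python3 - <<'E'
from h import *
to(.602,.249,.037,95.7)
im,d,ci=grab('wrist');P=pts(d,ci);save('w3.png',im)
Z=P[...,2]
m=rect(P,near(P,.602,.249,.1)&(Z>.06)&(Z<.078)&(im.max(2)<70),'pull')
m2=rect(P,near(P,.62,.249,.25)&(Z>.07)&(Z<.086)&(im[...,2]>im[...,0]+40.),'bluefront')
E
```

```text
time_s: 8.13
ee_pos: [0.6026, 0.2473, 0.1985]
orientation: [-2.174, -2.265, 0.005]
ft_force: [1.0, -0.1, -0.6]
gripper_width: 0.0706
finger_force: 0.0
time_s: 8.63
ee_pos: [0.6033, 0.2456, 0.1983]
orientation: [2.838, 1.346, -0.006]
ft_force: [-0.0, -0.8, -0.2]
gripper_width: 0.0705
finger_force: 0.0
time_s: 9.3
ee_pos: [0.6034, 0.2456, 0.1982]
orientation: [3.136, 0.141, -0.005]
ft_force: [-0.1, -0.4, -0.6]
gripper_width: 0.0707
finger_force: 0.0
pos [0.6034 0.2456 0.1982] closing yaw -84.9 j7 -1.41 w 0.0707 f [-0.1 -0.4 -0.6] t 9.3
turn [ 0.002  0.003 -0.01 ] shift now [-0.06 -0.39 16.12] shift after turn [-0.11 -0.36 16.12]
pull [296 200  30  59 957] [0.6028 0.2545] [0.045 0.022] 5.4 z 0.0705
bluefront [ 158  182  346   18 4267] [0.6333 0.2422] [0.01  0.246] 5.8 z 0.0794
```

View pics/w3.png

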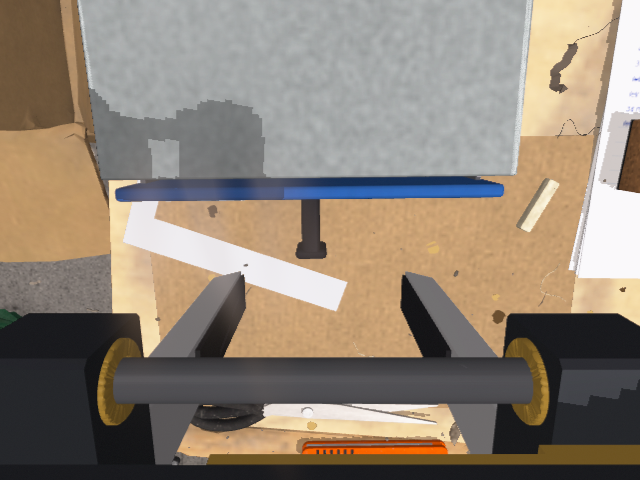

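The pull is at px (311,230), a little left of centre between the fingers. I'll correct 9 mm, go down, grip and pull out.

```bash
python3 -m jog '[[[0.2,-0.9,1,0,0,0,-0.5],[0,0,4,0,0,-0.01,-0.5],[0,0,4,0,0,0,-0.5],[0,0,3,0,0,0,-0.5],[0,0,2,0,0,0,-0.5],[0,0,1.5,0,0,0,-0.5],[0,0,0.6,0,0,0,-0.5],[0,0,0,0,0,0,-0.5]]]' 30
python3 -m jog '[[[0,0,0,0,0,0,1],[0,0,0,0,0,0,1],[0,0,0,0,0,0,1],[0,0,0,0,0,0,1],[0,0,0,0,0,0,1],[0,0,0,0,0,0,1],[0,0,0,0,0,0,1],[0,0,0,0,0,0,1]]]'
python3 -m jog '[[[-1,0,0,0,0,0,1],[-2,0,0,0,0,0,1],[-2,0,0,0,0,0,1],[-2,0,0,0,0,0,1],[-2,0,0,0,0,0,1],[-2,0,0,0,0,0,1],[-2,0,0,0,0,0,1],[0,0,0,0,0,0,1]]]'
python3 -m jog '[[[-1.5,0,0,0,0,0,1],[-1,0,0,0,0,0,1],[-0.5,0,0,0,0,0,1],[-0.3,0,0,0,0,0,1],[0,0,0,0,0,0,1]]]'
python3 -c "
from h import *
to(.44,.24,.037,95.7)"
```

```text
time_s: 10.02
ee_pos: [0.6049, 0.255, 0.0378]
orientation: [3.137, 0.161, -0.004]
ft_force: [0.3, 0.1, 0.7]
gripper_width: 0.0707
finger_force: 0.0
time_s: 10.68
ee_pos: [0.6057, 0.2551, 0.0396]
orientation: [-3.137, -0.16, -0.0]
ft_force: [-0.5, -0.0, -1.0]
gripper_width: 0.0211
finger_force: 0.0
time_s: 11.35
ee_pos: [0.4724, 0.2414, 0.0396]
orientation: [-3.137, -0.16, 0.007]
ft_force: [-2.9, -1.1, 0.4]
gripper_width: 0.0141
finger_force: 30.0
time_s: 11.77
ee_pos: [0.4434, 0.2385, 0.0396]
orientation: [-3.137, -0.16, 0.0]
ft_force: [-0.5, -0.6, 1.2]
gripper_width: 0.0141
finger_force: 30.0
pos [0.4434 0.2385 0.0396] closing yaw -84.2 j7 -1.2 w 0.0141 f [-0.5 -0.6  1.2] t 11.8
turn [-0.     0.     0.002] shift now [-0.32 -0.18  0.26] shift after turn [-0.32 -0.18  0.26]
```

```bash
python3 -m jog '[[[-0.4,0,0,0,0,0,1],[-0.4,0,0,0,0,0,1],[-0.3,0,0,0,0,0,1],[0,0,0,0,0,0,1],[0,0,0,0,0,0,1]]]'
python3 -m jog '[[[0,0,0,0,0,0,-0.5],[0,0,0,0,0,0,-0.5],[0,0,0,0,0,0,-0.5],[0,0,0,0,0,0,-0.5],[0,0,0,0,0,0,-0.5],[0,0,0,0,0,0,-0.5]]]'
python3 -m jog '[[[0,0,-3,0,0,0,-0.5],[0,0,-4,0,0,0,-0.5],[0,0,-4,0,0,0,-0.5],[0,0,-4,0,0,0,-1],[0,0,-4,0,0,0,-1],[0,0,-3,0,0,0,-1],[0,0,0,0,0,0,-1]]]'
python3 - <<'E'
from h import *
im,d,ci=grab('top');P=pts(d,ci);Z=P[...,2]
np.savez('top1.npz',im=im,d=d,P=P)
im2,d,ci=grab('wrist');P2=pts(d,ci);Z2=P2[...,2]
rect(P2,near(P2,.46,.24,.25)&(Z2>.07)&(Z2<.088)&(im2[...,2]>im2[...,0]+40.),'bluefront')
rect(P2,near(P2,.55,.25,.25)&(Z2>.005)&(Z2<.022),'floor')
rect(P,near(P,.55,.25,.17)&(Z>.008)&(Z<.02),'floor top')
save('w4.png',im2)
to(.4487,-.0349,.2,7)
E
```

```text
time_s: 12.18
ee_pos: [0.4434, 0.2385, 0.0398]
orientation: [3.136, 0.158, 0.03]
ft_force: [20.1, 4.0, -22.3]
gripper_width: 0.0138
finger_force: 39.9
time_s: 12.68
ee_pos: [0.4318, 0.2375, 0.0392]
orientation: [-3.137, -0.16, 0.003]
ft_force: [0.3, -0.3, 0.1]
gripper_width: 0.0499
finger_force: 0.0
time_s: 13.27
ee_pos: [0.4353, 0.2384, 0.2645]
orientation: [-3.132, -0.161, -0.011]
ft_force: [1.1, 0.6, 0.2]
gripper_width: 0.0924
finger_force: 0.0
bluefront [ 215  162  272   13 3022] [0.4793 0.2197] [0.01  0.232] 5.7 z 0.0794
floor [  183     0   285   160 43549] [0.554  0.2499] [0.145 0.26 ] 6.0 z 0.0128
floor top [ 128  214   98   67 5347] [0.5743 0.2544] [0.17  0.254] 6.0 z 0.0125
pos [0.4321 0.2381 0.2599] closing yaw -84.1 j7 -1.52 w 0.094 f [-1.4  0.8  0.7] t 13.4
turn [-2.000e-03  1.000e-03  1.552e+00] shift now [-1.16 27.33  5.94] shift after turn [27.29  1.68  5.99]
```

View pics/w4.png

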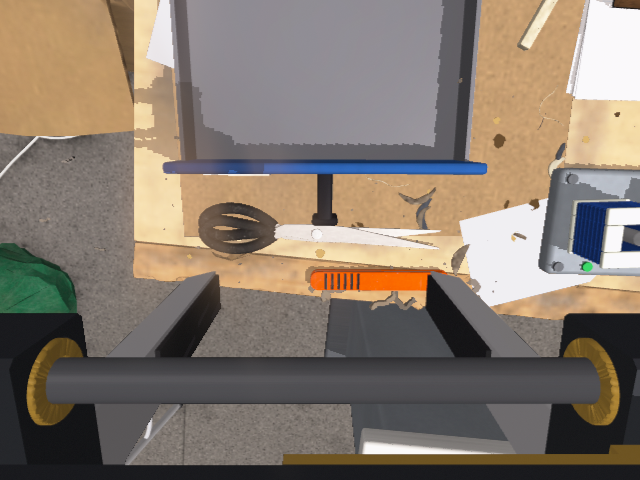

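The drawer is out at its stop: 20 N felt, front at px (325,167), and the floor centre measures (0.573,0.254) at yaw 6°. Now to above bobbin 1, turned the other way.

```bash
python3 -m jog '[[[-0.1,3.4,0.5,0,0,0,-1],[-0.1,3.4,0.5,0,0,0,-1],[-0.1,3.4,0.5,0,0,0,-1],[-0.1,3.4,0.5,0,0,0,-1],[-0.1,3.4,0.5,0,0,0,-1],[-0.2,3.4,0.5,0,0,0,-1],[-0.2,3.4,0.5,0,0,0,-1],[-0.2,3.4,0.5,0,0,0,-1]]]'
python3 -m jog '[[[0,0,0,0,0,-0.12,-1],[0,0,0,0,0,-0.12,-1],[0,0,0,0,0,-0.12,-1],[0,0,0,0,0,-0.12,-1],[0,0,0,0,0,-0.12,-1],[0,0,0,0,0,-0.12,-1]]]'
python3 -m jog '[[[0,0,0,0,0,-0.12,-1],[0,0,0,0,0,-0.12,-1],[0,0,0,0,0,-0.12,-1],[0,0,0,0,0,-0.12,-1],[0,0,0,0,0,-0.12,-1],[0,0,0,0,0,-0.12,-1],[0,0,0,0,0,-0.12,-1],[0,0,0,0,0,0,-1]]]'
python3 - <<'E'
from h import *
im2,d,ci=grab('wrist');P2=pts(d,ci);Z2=P2[...,2]
save('w5.png',im2)
for x,y,n in((.4487,-.0349,'b1'),(.457,-.1197,'b2')):rect(P2,near(P2,x,y,.045)&(Z2>.08)&(Z2<.092),n)
to(.4487,-.0349,.044,7)
E
```

```text
time_s: 14.03
ee_pos: [0.4473, -0.0352, 0.2175]
orientation: [-3.137, -0.161, 0.007]
ft_force: [0.4, -0.0, -0.8]
gripper_width: 0.0941
finger_force: 0.0
time_s: 14.53
ee_pos: [0.4474, -0.0338, 0.2176]
orientation: [-2.874, -1.263, 0.006]
ft_force: [-0.6, -0.6, -0.2]
gripper_width: 0.0937
finger_force: 0.0
time_s: 15.2
ee_pos: [0.4475, -0.0338, 0.2178]
orientation: [-2.111, -2.321, 0.003]
ft_force: [-0.7, 0.3, -0.6]
gripper_width: 0.0942
finger_force: 0.0
b1 [ 285  193   73   72 3978] [ 0.4454 -0.0336] [0.054 0.054] 7.8 z 0.0856
b2 [ 282  294   83   63 3038] [ 0.4542 -0.1185] [0.055 0.054] 77.7 z 0.0856
pos [ 0.4478 -0.034   0.218 ] closing yaw 5.1 j7 0.33 w 0.0941 f [ 0.3 -0.1  0.4] t 15.2
turn [-0.004 -0.001 -0.033] shift now [-0.12  0.14 17.4 ] shift after turn [-0.1   0.08 17.4 ]
```

View pics/w5.png

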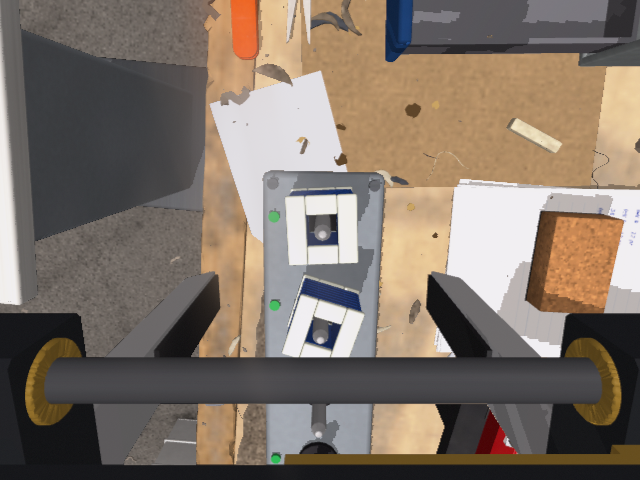

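Bobbin 1 is at px (322,228), square to the pads within 3°. I'll descend, grip, and lift straight up.

```bash
python3 -m jog '[[[0,-0.2,3,0,0,-0.047,-1],[0,0,4,0,0,0,-1],[0,0,4,0,0,0,-1],[0,0,3,0,0,0,-1],[0,0,2,0,0,0,-1],[0,0,1,0,0,0,-1],[0,0,0.4,0,0,0,-1],[0,0,0,0,0,0,-1]]]' 30
python3 -m jog '[[[0,0,0,0,0,0,1],[0,0,0,0,0,0,1],[0,0,0,0,0,0,1],[0,0,0,0,0,0,1],[0,0,0,0,0,0,1],[0,0,0,0,0,0,1],[0,0,0,0,0,0,1],[0,0,0,0,0,0,1]]]'
python3 -m jog '[[[0,0,-1.5,0,0,0,1],[0,0,-1.5,0,0,0,1],[0,0,-1.5,0,0,0,1],[0,0,-2,0,0,0,1],[0,0,-2,0,0,0,1],[0,0,-2,0,0,0,1],[0,0,-1,0,0,0,1],[0,0,0,0,0,0,1]]]'
python3 -c "
from h import *
to(.566,.314,.155,6)"
```

```text
time_s: 15.92
ee_pos: [0.4459, -0.0346, 0.0441]
orientation: [-2.064, -2.365, 0.004]
ft_force: [1.2, 0.6, 0.6]
gripper_width: 0.0941
finger_force: 0.0
time_s: 16.58
ee_pos: [0.4474, -0.0346, 0.0457]
orientation: [2.063, 2.369, 0.001]
ft_force: [-0.0, 0.1, 3.5]
gripper_width: 0.0531
finger_force: 30.0
time_s: 17.25
ee_pos: [0.4486, -0.0346, 0.1622]
orientation: [2.061, 2.367, 0.004]
ft_force: [-0.1, -0.5, -1.3]
gripper_width: 0.0535
finger_force: 30.0
pos [ 0.4486 -0.0346  0.1622] closing yaw 7.9 j7 0.45 w 0.0535 f [-0.1 -0.5 -1.3] t 17.2
turn [0.004 0.    0.033] shift now [32.91 16.42  0.78] shift after turn [33.44 15.32  0.72]
```

```bash
python3 -m jog '[[[3.3,1.6,0,0,0,0,1],[3.3,1.6,0,0,0,0,1],[3.3,1.6,0,0,0,0,1],[3.3,1.7,0,0,0,0,1],[3.3,1.7,0,0,0,0,1]]]'
python3 -m jog '[[[3.3,1.6,0,0,0,0,1],[3.3,1.6,0,0,0,0,1],[3.3,1.6,0,0,0,0,1],[3.3,1.7,0,0,0,0,1],[3.3,1.7,0,0,0,0.03,1],[0,0,0,0,0,0,1],[0,0,0,0,0,0,1]]]'
python3 - <<'E'
from h import *
im2,d,ci=grab('wrist');P2=pts(d,ci);save('w6.png',im2)
to(.566,.314,.028,6)
s=ctrl.get_state()['ee_pos']
Z=P2[...,2];rect(P2,near(P2,s[0],s[1],.045)&(Z>s[2]+.02)&(Z<s[2]+.07),'held top')
E
```

```text
time_s: 17.67
ee_pos: [0.5053, 0.1418, 0.1594]
orientation: [-2.062, -2.368, 0.002]
ft_force: [-0.1, 0.6, -1.2]
gripper_width: 0.0541
finger_force: 3.0
time_s: 18.25
ee_pos: [0.5632, 0.3173, 0.1581]
orientation: [-2.092, -2.342, 0.003]
ft_force: [-0.8, -1.0, -0.5]
gripper_width: 0.0533
finger_force: 30.0
pos [0.5633 0.3147 0.1585] closing yaw 6.3 j7 -0.16 w 0.0535 f [ 0.2 -0.4 -2.2] t 18.3
turn [-0.003  0.002  0.005] shift now [-0.08  0.29 13.05] shift after turn [-0.1   0.26 13.05]
held top [  186   247   274   110 19500] [0.5617 0.3247] [0.079 0.041] 6.3 z 0.1981
```

View pics/w6.png

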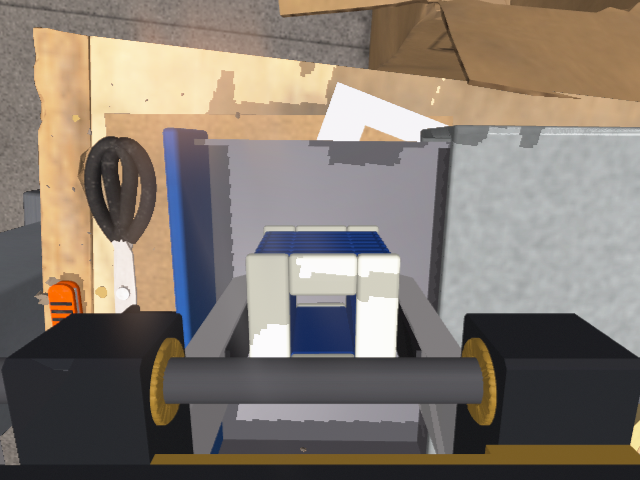

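The bobbin is still held upright at px (322,300) over the drawer floor. The grip slackened briefly but nothing slipped (top at 0.198 m, as expected). I'll lower and release it.

```bash
python3 -m jog '[[[0,0.3,3,0,0,0,1],[0,0,3,0,0,0,1],[0,0,3,0,0,0,1],[0,0,2,0,0,0,1],[0,0,1,0,0,0,1],[0,0,0.5,0,0,0,1],[0,0,0.4,0,0,0,1],[0,0,0,0,0,0,1]]]'
python3 -m jog '[[[0,0,0,0,0,0,0.2],[0,0,0,0,0,0,0],[0,0,0,0,0,0,-0.5],[0,0,0,0,0,0,-0.5],[0,0,0,0,0,0,-0.5],[0,0,0,0,0,0,-0.5]]]'
python3 -m jog '[[[0,0,-2,0,0,0,-0.5],[0,0,-4,0,0,0,-0.5],[0,0,-4,0,0,0,-0.5],[0,0,-4,0,0,0,-0.5],[0,0,-4,0,0,0,-0.5],[0,0,-1,0,0,0,-1],[0,0,0,0,0,0,-1]]]'
python3 - <<'E'
from h import *
im2,d,ci=grab('wrist');P2=pts(d,ci);Z=P2[...,2]
rect(P2,near(P2,.566,.314,.06)&(Z>.06)&(Z<.08),'b1')
to(.4542,-.1185,.2,-12.3)
E
```

```text
time_s: 18.97
ee_pos: [0.5678, 0.3146, 0.0318]
orientation: [2.099, 2.337, 0.001]
ft_force: [-0.4, 0.1, -0.1]
gripper_width: 0.0533
finger_force: 30.0
time_s: 19.47
ee_pos: [0.5675, 0.3154, 0.0319]
orientation: [2.098, 2.338, 0.001]
ft_force: [-0.8, 1.6, -0.1]
gripper_width: 0.0703
finger_force: 0.0
time_s: 20.05
ee_pos: [0.5697, 0.3161, 0.2257]
orientation: [2.097, 2.336, 0.012]
ft_force: [0.3, 0.1, -0.4]
gripper_width: 0.0803
finger_force: 0.0
b1 [ 285  191   67   65 3493] [0.5664 0.3163] [0.054 0.054] 6.2 z 0.0686
pos [0.5679 0.3156 0.2228] closing yaw 6.2 j7 -0.18 w 0.0841 f [ 0.2 -0.2 -0.7] t 20.1
turn [ 0.002 -0.002  0.323] shift now [-41.93 -16.     2.17] shift after turn [-44.83  -1.87   2.28]
```

Bobbin 1 stands upright on the floor (top at 0.069 m). Next is bobbin 2.

```bash
python3 -m jog '[[[-3.5,-1.3,0,0,0,0,-1],[-3.5,-1.3,0,0,0,0,-1],[-3.5,-1.3,0,0,0,0,-1],[-3.5,-1.3,0,0,0,0,-1],[-3.5,-1.3,0,0,0,0,-1],[-3.5,-1.4,0,0,0,0,-1]]]'
python3 -m jog '[[[-3.5,-1.3,0,0,0,0,-1],[-3.5,-1.3,0,0,0,0,-1],[-3.5,-1.3,0,0,0,0,-1],[-3.5,-1.4,0,0,0,0,-1],[-3.5,-1.4,0,0,0,0,-1],[-3.5,-1.4,0,0,0,0,-1]]]'
python3 -m jog '[[[0,0,0,0,0,0.11,-1],[0,0,0,0,0,0.11,-1],[0,0,0,0,0,0.1,-1],[0,0,0,0,0,0,-1],[0,0,0,0,0,0,-1]]]'
python3 - <<'E'
from h import *
im2,d,ci=grab('wrist');P2=pts(d,ci);Z=P2[...,2]
rect(P2,near(P2,.4542,-.1185,.05)&(Z>.08)&(Z<.092),'b2')
to(.4542,-.1185,.044,-12.3)
E
```

```text
time_s: 20.6
ee_pos: [0.5091, 0.0962, 0.2191]
orientation: [-2.096, -2.337, 0.006]
ft_force: [-0.3, 0.4, -0.9]
gripper_width: 0.0941
finger_force: 0.0
time_s: 21.1
ee_pos: [0.4511, -0.1205, 0.2194]
orientation: [-2.095, -2.336, 0.004]
ft_force: [0.7, -1.0, 0.2]
gripper_width: 0.0939
finger_force: 0.0
time_s: 21.52
ee_pos: [0.4524, -0.1191, 0.2199]
orientation: [-2.439, -1.976, 0.004]
ft_force: [0.2, 1.0, 0.4]
gripper_width: 0.0937
finger_force: 0.0
b2 [ 291  193   72   70 3924] [ 0.454  -0.1189] [0.054 0.054] 77.7 z 0.0857
pos [ 0.4526 -0.1191  0.2202] closing yaw -12.0 j7 0.31 w 0.0939 f [ 0.1 -0.  -0.1] t 21.6
turn [-0.003  0.     0.006] shift now [ 0.1   0.19 17.62] shift after turn [ 0.09  0.14 17.62]
```

```bash
python3 -m jog '[[[0,0.1,3,0,0,0,-1],[0,0,4,0,0,0,-1],[0,0,4,0,0,0,-1],[0,0,3,0,0,0,-1],[0,0,2,0,0,0,-1],[0,0,1,0,0,0,-1],[0,0,0.6,0,0,0,-1],[0,0,0,0,0,0,-1]]]' 30
python3 -m jog '[[[0,0,0,0,0,0,1],[0,0,0,0,0,0,1],[0,0,0,0,0,0,1],[0,0,0,0,0,0,1],[0,0,0,0,0,0,1],[0,0,0,0,0,0,1],[0,0,0,0,0,0,1],[0,0,0,0,0,0,1]]]'
python3 -m jog '[[[0,0,-1.5,0,0,0,1],[0,0,-1.5,0,0,0,1],[0,0,-1.5,0,0,0,1],[0,0,-2,0,0,0,1],[0,0,-2,0,0,0,1],[0,0,-2,0,0,0,1],[0,0,-1,0,0,0,1],[0,0,0,0,0,0,1]]]'
python3 -c "
from h import *
to(.578,.194,.155,6)"
```

```text
time_s: 22.23
ee_pos: [0.4535, -0.1194, 0.0442]
orientation: [-2.441, -1.974, 0.002]
ft_force: [0.1, 0.0, -0.1]
gripper_width: 0.0944
finger_force: 0.0
time_s: 22.9
ee_pos: [0.4548, -0.1198, 0.0458]
orientation: [2.444, 1.974, 0.001]
ft_force: [0.3, 1.1, 2.8]
gripper_width: 0.0533
finger_force: 30.0
time_s: 23.57
ee_pos: [0.4558, -0.1201, 0.162]
orientation: [2.442, 1.973, 0.004]
ft_force: [1.1, -0.7, -0.2]
gripper_width: 0.0532
finger_force: 30.0
pos [ 0.4558 -0.1201  0.162 ] closing yaw -12.1 j7 0.39 w 0.0532 f [ 1.1 -0.7 -0.2] t 23.6
turn [ 0.004  0.    -0.316] shift now [33.28  5.35  0.73] shift after turn [29.96 15.44  0.7 ]
```

```bash
python3 -m jog '[[[3.3,0.5,0,0,0,0,1],[3.3,0.5,0,0,0,0,1],[3.3,0.5,0,0,0,0,1],[3.3,0.5,0,0,0,0,1],[3.3,0.5,0,0,0,0,1]]]'
python3 -m jog '[[[3.3,0.5,0,0,0,0,1],[3.3,0.5,0,0,0,0,1],[3.3,0.5,0,0,0,0,1],[3.3,0.6,0,0,0,0,1],[3.3,0.6,0,0,0,0,1],[0,0,0,0,0,-0.11,1],[0,0,0,0,0,-0.11,1],[0,0,0,0,0,-0.1,1]]]'
python3 - <<'E'
from h import *
im2,d,ci=grab('wrist');P2=pts(d,ci);save('w7.png',im2)
to(.578,.194,.031,6)
s=ctrl.get_state()['ee_pos']
Z=P2[...,2];rect(P2,near(P2,s[0],s[1],.035)&(Z>s[2]+.02)&(Z<s[2]+.07),'held top')
E
```

```text
time_s: 23.98
ee_pos: [0.5131, 0.0379, 0.1591]
orientation: [-2.443, -1.973, 0.003]
ft_force: [0.8, -0.2, -0.5]
gripper_width: 0.0534
finger_force: 30.0
time_s: 24.65
ee_pos: [0.5737, 0.1926, 0.1582]
orientation: [-2.089, -2.344, 0.004]
ft_force: [-0.2, -0.3, -1.3]
gripper_width: 0.053
finger_force: 30.0
pos [0.5738 0.192  0.1585] closing yaw 6.8 j7 0.08 w 0.0535 f [-0.6  0.1 -0.6] t 24.7
turn [-0.003  0.     0.013] shift now [ 0.15  0.48 12.74] shift after turn [ 0.15  0.44 12.75]
held top [  206   246   236   111 17233] [0.5728 0.2   ] [0.067 0.042] 6.4 z 0.198
```

View pics/w7.png

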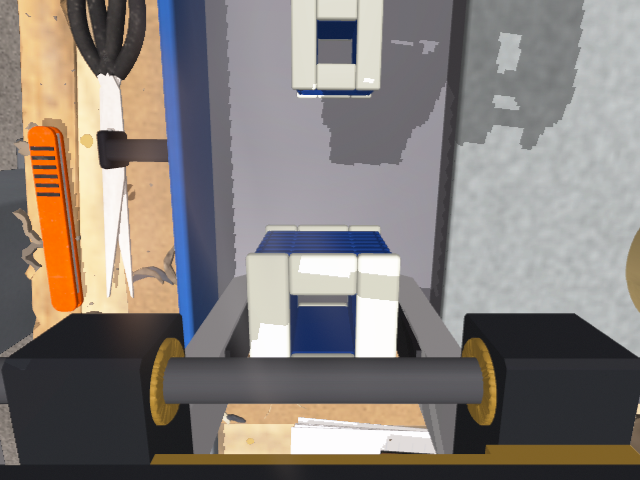

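Bobbin 1 stands at px (337,45) and bobbin 2 is held at (322,300), with free floor between them. Lowering now.

```bash
python3 -m jog '[[[0,0.3,3,0,0,0,1],[0,0,3,0,0,0,1],[0,0,3,0,0,0,1],[0,0,2,0,0,0,1],[0,0,1,0,0,0,1],[0,0,0.5,0,0,0,1],[0,0,0.4,0,0,0,1],[0,0,0,0,0,0,1]]]'
python3 -m jog '[[[0,0,0,0,0,0,0.2],[0,0,0,0,0,0,0],[0,0,0,0,0,0,-0.5],[0,0,0,0,0,0,-0.5],[0,0,0,0,0,0,-0.5],[0,0,0,0,0,0,-0.5]]]'
python3 -m jog '[[[0,0,-2,0,0,0,-0.5],[0,0,-4,0,0,0,-0.5],[0,0,-4,0,0,0,-0.5],[0,0,-4,0,0,0,-0.5],[0,0,-4,0,0,0,-0.5],[0,0,-1,0,0,0,-1],[0,0,0,0,0,0,-1]]]'
python3 - <<'E'
from h import *
im2,d,ci=grab('wrist');P2=pts(d,ci);Z=P2[...,2]
rect(P2,near(P2,.578,.194,.06)&(Z>.06)&(Z<.08),'b2')
im,d,ci=grab('top');P=pts(d,ci);Z=P[...,2]
rect(P,near(P,.566,.314,.05)&(Z>.06)&(Z<.08),'b1')
rect(P,near(P,.68,-.055,.1)&(Z>.02)&(Z<.05),'block')
to(.395,.234,.2,6)
E
```

```text
time_s: 25.37
ee_pos: [0.578, 0.1921, 0.0314]
orientation: [2.099, 2.337, 0.0]
ft_force: [1.4, -0.3, -0.6]
gripper_width: 0.0538
finger_force: 30.0
time_s: 25.87
ee_pos: [0.5781, 0.1923, 0.0319]
orientation: [2.098, 2.338, 0.001]
ft_force: [-0.3, -0.6, 0.6]
gripper_width: 0.0703
finger_force: 0.0
time_s: 26.45
ee_pos: [0.5802, 0.1926, 0.2254]
orientation: [2.096, 2.335, 0.011]
ft_force: [-0.1, -0.8, -1.1]
gripper_width: 0.0804
finger_force: 0.0
b2 [ 286  190   67   65 3485] [0.5776 0.1936] [0.054 0.054] 6.2 z 0.0686
b1 [137 243  12  15 118] [0.5603 0.3275] [0.038 0.028] 8.5 z 0.068
block [277 199  34  24 775] [ 0.6838 -0.0569] [0.062 0.09 ] 2.7 z 0.035
pos [0.5771 0.1923 0.2208] closing yaw 6.2 j7 0.04 w 0.0884 f [-0.4  0.2 -0.4] t 26.6
turn [-0.001 -0.     0.003] shift now [  6.11 -17.65   2.1 ] shift after turn [  6.05 -17.68   2.08]
```

Both bobbins stand on the drawer floor, and the block is unmoved on the sheets. I'll close the fingers, come down in front of the pull, and push.

```bash
python3 -m jog '[[[1,-3.2,0,0,0,0,1],[1,-3.2,0,0,0,0,1],[1,-3.2,0,0,0,0,1],[1,-3.2,0,0,0,0,1],[1,-3.3,0,0,0,0,1],[1.1,-3.3,0,0,0,0,1],[0,0,0,0,0,0,1]]]'
python3 -m jog '[[[0,0,4,0,0,0,1],[0,0,4,0,0,0,1],[0,0,4,0,0,0,1],[0,0,3,0,0,0,1],[0,0,2,0,0,0,1],[0,0,0.6,0,0,0,1],[0,0,0,0,0,0,1]]]'
python3 - <<'E'
from h import *
to(.567,.2515,.045,6)
im,d,ci=grab('top');P=pts(d,ci);save('t2.png',cv2.resize(im[190:330,90:270],None,fx=4,fy=4))
E
```

```text
time_s: 27.13
ee_pos: [0.3694, 0.2322, 0.2188]
orientation: [-2.087, -2.34, 0.015]
ft_force: [0.1, 0.8, -0.3]
gripper_width: 0.0484
finger_force: 0.0
time_s: 27.72
ee_pos: [0.3766, 0.2303, 0.0431]
orientation: [-2.098, -2.336, 0.009]
ft_force: [0.4, -0.3, -0.3]
gripper_width: 0.0026
finger_force: 0.0
pos [0.3766 0.2303 0.0431] closing yaw 6.1 j7 0.02 w 0.0026 f [ 0.4 -0.3 -0.3] t 27.7
turn [-0.005  0.003  0.002] shift now [ 0.08 19.15 -0.29] shift after turn [ 0.12 19.16 -0.19]
```

View pics/t2.png

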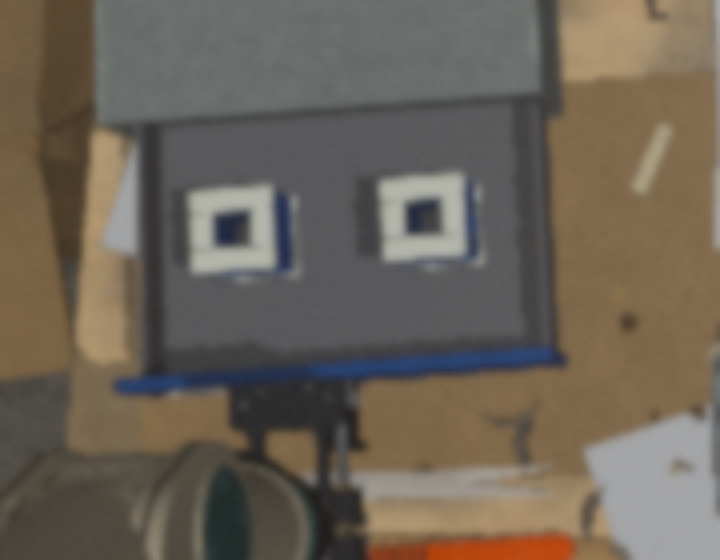

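The drawer is open with both bobbins upright at crop px (232,228) and (423,217), and the gripper is in front of the pull. I'll push slowly.

```bash
python3 -m jog '[[[0,0.6,0,0,0,0,1],[0,0.8,0,0,0,0,1],[0,0.8,0,0,0,0,1],[0,0.8,0,0,0,0,1],[0,0.8,0,0,0,0,1],[0,0.8,0,0,0,0,1],[0,0.8,0,0,0,0,1],[0,0.8,0,0,0,0,1]]]'
python3 -m jog '[[[0,0.8,0,0,0,0,1],[0,0.8,0,0,0,0,1],[0,0.8,0,0,0,0,1],[0,0.8,0,0,0,0,1],[0,0.8,0,0,0,0,1],[0,0.8,0,0,0,0,1],[0,0.8,0,0,0,0,1],[0,0.8,0,0,0,0,1]]]'
python3 -m jog '[[[0,0.8,0,0,0,0,1],[0,0.8,0,0,0,0,1],[0,0.8,0,0,0,0,1],[0,0.8,0,0,0,0,1],[0,0.8,0,0,0,0,1],[0,0.6,0,0,0,0,1],[0,0,0,0,0,0,1]]]'
python3 - <<'E'
from h import *
to(.567,.2515,.045,6)
im,d,ci=grab('wrist');P=pts(d,ci);save('w8.png',im)
E
```

```text
time_s: 28.43
ee_pos: [0.4403, 0.2387, 0.0455]
orientation: [-2.098, -2.338, 0.001]
ft_force: [-2.6, 0.3, 1.4]
gripper_width: 0.0006
finger_force: 1.0
time_s: 29.1
ee_pos: [0.5043, 0.2452, 0.0454]
orientation: [2.099, 2.338, -0.001]
ft_force: [-3.0, -0.9, 2.1]
gripper_width: 0.0006
finger_force: 1.0
time_s: 29.68
ee_pos: [0.5518, 0.2509, 0.0456]
orientation: [2.098, 2.336, 0.004]
ft_force: [-0.2, -0.1, 0.5]
gripper_width: 0.0001
finger_force: 0.0
pos [0.5518 0.2509 0.0456] closing yaw 6.2 j7 0.02 w 0.0001 f [-0.2 -0.1  0.5] t 29.7
turn [ 0.003 -0.     0.003] shift now [-0.1   1.52  0.07] shift after turn [-0.1   1.52  0.06]
```

View pics/w8.png

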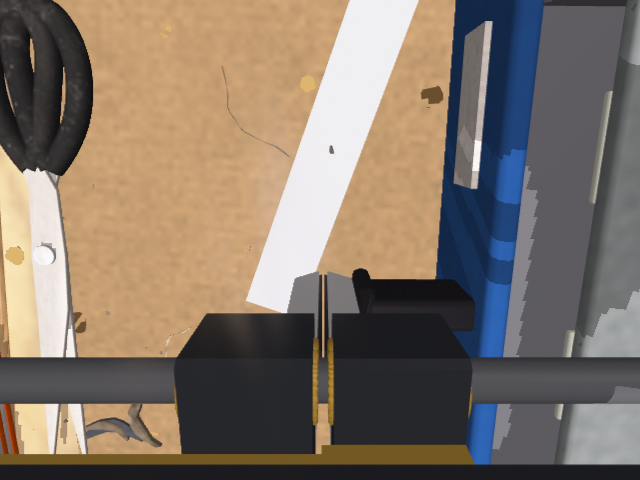

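The pull's end at px (362,290) touches the finger, and the drawer front is still about 2 cm out from the cabinet. I'll push on until it meets the stop.

```bash
python3 -m jog '[[[0,0.6,0,0,0,0,1],[0,0.5,0,0,0,0,1],[0,0.4,0,0,0,0,1],[0,0.3,0,0,0,0,1],[0,0.2,0,0,0,0,1],[0,0,0,0,0,0,1]]]'
python3 -m jog '[[[0,0.3,0,0,0,0,1],[0,0.2,0,0,0,0,1],[0,0,0,0,0,0,1]]]'
python3 -m jog '[[[0,0.3,0,0,0,0,1],[0,0.2,0,0,0,0,1],[0,0,0,0,0,0,1]]]'
python3 -c "
from h import *
to(.567,.2515,.045,6)"
```

```text
time_s: 30.23
ee_pos: [0.5699, 0.2529, 0.0455]
orientation: [2.098, 2.338, 0.001]
ft_force: [-1.1, 0.8, 1.5]
gripper_width: 0.0004
finger_force: 0.1
time_s: 30.48
ee_pos: [0.5748, 0.2532, 0.0455]
orientation: [2.098, 2.338, 0.001]
ft_force: [-0.2, 0.6, -0.4]
gripper_width: 0.0005
finger_force: 0.2
time_s: 30.73
ee_pos: [0.5775, 0.2534, 0.0453]
orientation: [-2.097, -2.336, 0.005]
ft_force: [-5.1, -0.6, 3.4]
gripper_width: 0.0004
finger_force: 2.6
pos [0.5775 0.2534 0.0453] closing yaw 6.2 j7 0.02 w 0.0004 f [-5.1 -0.6  3.4] t 30.7
turn [-0.004  0.     0.003] shift now [-0.08 -1.06  0.04] shift after turn [-0.08 -1.06  0.03]
```

```bash
python3 -m jog '[[[0,0.2,0,0,0,0,1],[0,0.2,0,0,0,0,1],[0,0,0,0,0,0,1],[0,0,0,0,0,0,1]]]'
python3 -m jog '[[[0,-1,0,0,0,0,1],[0,-2,0,0,0,0,1],[0,-1,-1,0,0,0,1],[0,0,-4,0,0,0,1],[0,0,-4,0,0,0,1],[0,0,-4,0,0,0,1],[0,0,-4,0,0,0,1],[0,0,0,0,0,0,1]]]'
python3 - <<'E'
from h import *
im2,d,ci=grab('wrist');P2=pts(d,ci);Z2=P2[...,2];save('w9.png',im2)
rect(P2,near(P2,.6,.25,.25)&(Z2>.07)&(Z2<.086)&(im2[...,2]>im2[...,0]+40.),'bluefront')
rect(P2,near(P2,.602,.249,.1)&(Z2>.06)&(Z2<.078)&(im2.max(2)<70),'pull')
im,d,ci=grab('top');P=pts(d,ci);Z=P[...,2]
rect(P,near(P,.68,-.055,.1)&(Z>.02)&(Z<.05),'block')
rect(P,near(P,.453,-.366,.04)&(Z>.11)&(Z<.16),'roller')
to(.453,-.28,.25,96)
E
```

```text
time_s: 31.07
ee_pos: [0.5773, 0.2535, 0.0451]
orientation: [-2.093, -2.333, 0.014]
ft_force: [-12.3, -2.1, 9.5]
gripper_width: 0.0005
finger_force: 6.4
time_s: 31.73
ee_pos: [0.5492, 0.2508, 0.2246]
orientation: [2.095, 2.332, 0.023]
ft_force: [1.0, 0.1, 0.0]
gripper_width: 0.0003
finger_force: 0.0
bluefront [ 422   41   33  272 3860] [0.6367 0.2912] [0.01  0.213] 5.9 z 0.0792
pull [ 368  211   60   30 1170] [0.6125 0.2563] [0.047 0.023] 5.5 z 0.0703
block [277 199  34  23 775] [ 0.6844 -0.0571] [0.061 0.089] 1.9 z 0.035
roller [411 293  10  11  94] [ 0.4532 -0.3674] [0.024 0.023] 0.0 z 0.1342
pos [0.5451 0.2501 0.2182] closing yaw 6.2 j7 -0.08 w 0.0004 f [-0.1 -0.5 -0.2] t 31.8
turn [ 0.006  0.003 -1.568] shift now [-51.71 -14.85  -3.36] shift after turn [ 14.7  -51.76  -3.18]
```

View pics/w9.png

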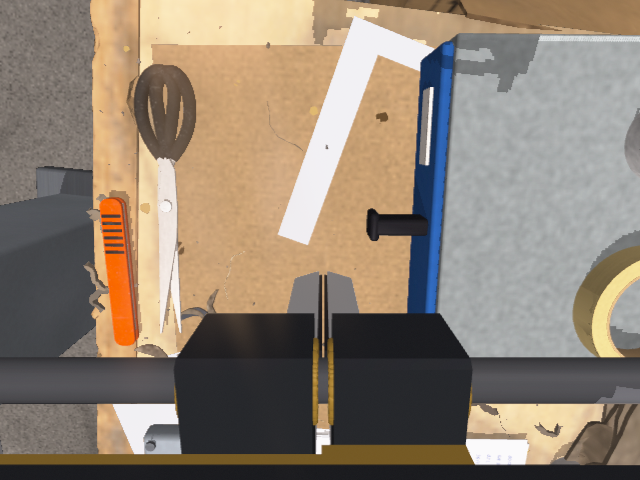

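The drawer is shut: the pull is at px (397,225), the front lies flush against the cabinet, and the stop took 12 N. Now to the roller lever with the fingers closed.

```bash
python3 -m jog '[[[-3.3,-1,0,0,0,0,1],[-3.3,-1,0,0,0,0,1],[-3.3,-1,0,0,0,0,1],[-3.3,-1,0,0,0,0,1],[-3.3,-1,0,0,0,0,1],[-3.3,-1,0,0,0,0,1],[-3.3,-1,0,0,0,0,1],[-3.3,-1,0,0,0,0,1]]]'
python3 -m jog '[[[-3.3,-1,0,0,0,0,1],[-3.3,-1,0,0,0,0,1],[-3.3,-1,0,0,0,0,1],[-3.3,-0.9,0,0,0,0,1],[-3.3,-0.9,0,0,0,0,1],[-3.3,-0.9,0,0,0,0,1],[-3.3,-0.9,0,0,0,0,1],[-3.3,-0.9,0,0,0,0,1]]]'
python3 -m jog '[[[0,0,0,0,0,0,1],[0,0,0,0,0,0,1]]]'
python3 - <<'E'
from h import *
to(.452,-.328,.108,6)
im,d,ci=grab('top');P=pts(d,ci);save('t3.png',cv2.resize(im[220:340,330:490],None,fx=4,fy=4))
Z=P[...,2];rect(P,near(P,.453,-.366,.03)&(Z>.11)&(Z<.15),'roller')
im,d,ci=grab('scene');P=pts(d,ci)
Z=P[...,2];rect(P,near(P,.453,-.366,.03)&(Z>.11)&(Z<.15)&(im.max(2)<60),'roller scene')
E
```

```text
time_s: 32.5
ee_pos: [0.4908, -0.0229, 0.2143]
orientation: [-2.097, -2.337, 0.003]
ft_force: [0.1, -0.4, -0.2]
gripper_width: 0.0005
finger_force: 0.0
time_s: 33.17
ee_pos: [0.4449, -0.2931, 0.2142]
orientation: [-2.097, -2.336, 0.001]
ft_force: [0.5, 0.2, -0.0]
gripper_width: 0.0004
finger_force: 0.0
time_s: 33.33
ee_pos: [0.4444, -0.2939, 0.2143]
orientation: [-2.103, -2.332, 0.003]
ft_force: [0.6, 0.2, -0.9]
gripper_width: 0.0004
finger_force: 0.0
pos [ 0.4444 -0.2939  0.2143] closing yaw 5.9 j7 0.93 w 0.0004 f [ 0.6  0.2 -0.9] t 33.3
turn [-0.002 -0.    -0.002] shift now [-3.48  0.43 10.63] shift after turn [-3.48  0.4  10.63]
roller none
roller scene [372 277  12  14 100] [ 0.4481 -0.3701] [0.026 0.02 ] 7.1 z 0.1337
```

View pics/t3.png

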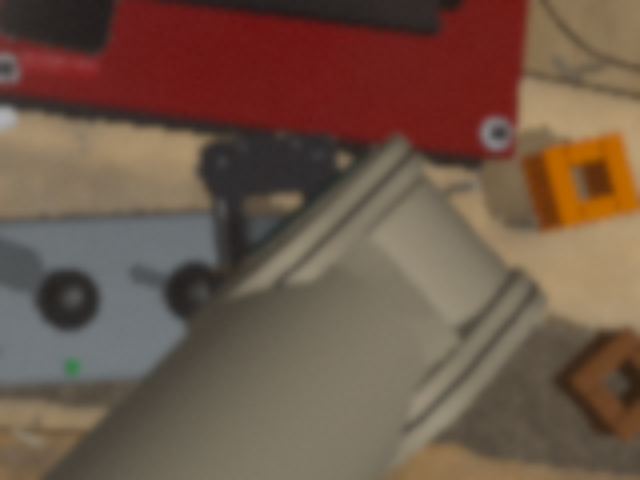

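The arm hides the roller here, but the scene camera puts it at (0.450,-0.369) and the gripper hangs inboard of it, clear of the press. I'll descend beside it and push outward.

```bash
python3 -m jog '[[[-1.7,0.3,0,0,0,0,1],[-1.8,0.3,0,0,0,0,1],[0,0,3,0,0,0,1],[0,0,3,0,0,0,1],[0,0,2.5,0,0,0,1],[0,0,1.5,0,0,0,1],[0,0,0.7,0,0,0,1],[0,0,0,0,0,0,1]]]'
python3 -m jog '[[[-0.8,0,0,0,0,0,1],[-0.8,0,0,0,0,0,1],[-0.6,0,0,0,0,0,1],[0,0,0,0,0,0,1]]]'
python3 - <<'E'
from h import *
to(.456,-.385,.108,6)
im,d,ci=grab('scene');save('s3.png',cv2.resize(im[200:340,280:480],None,fx=4,fy=4))
E
```

```text
time_s: 34.1
ee_pos: [0.4556, -0.3237, 0.1067]
orientation: [-2.093, -2.338, 0.0]
ft_force: [-0.1, 0.1, 0.5]
gripper_width: 0.0003
finger_force: 0.0
time_s: 34.43
ee_pos: [0.4589, -0.3506, 0.1097]
orientation: [2.098, 2.334, -0.001]
ft_force: [-0.0, 0.3, 1.1]
gripper_width: -0.0001
finger_force: 0.1
pos [ 0.4589 -0.3506  0.1097] closing yaw 6.1 j7 1.08 w -0.0001 f [-0.   0.3  1.1] t 34.4
turn [0.002 0.003 0.001] shift now [-3.39 -0.65  0.18] shift after turn [-3.39 -0.64  0.17]
```

View pics/s3.png

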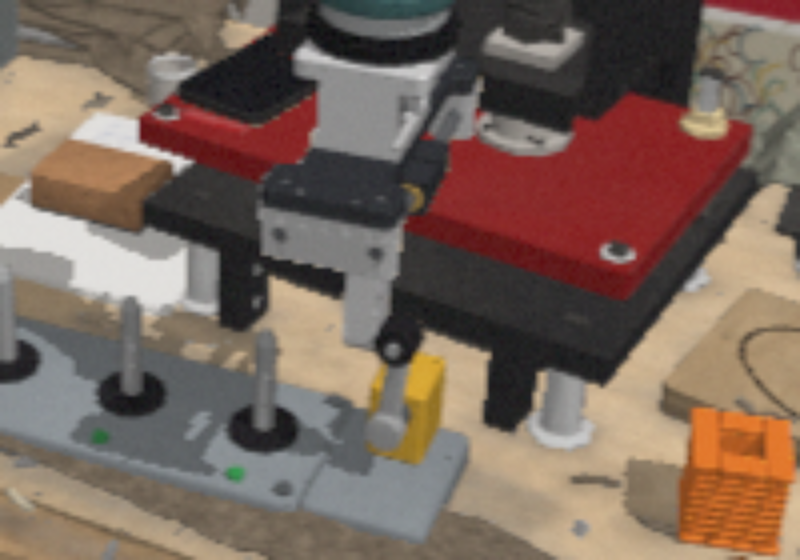

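The finger is beside the roller (crop px (397,340)) and level with it, roughly at contact. I'll push about 38 mm with a slight shift toward the roller's middle, then check.

```bash
python3 -m jog '[[[-0.7,-0.3,0,0,0,0,1],[-0.7,-0.3,0,0,0,0,1],[-0.7,0,0,0,0,0,1],[-0.7,0,0,0,0,0,1],[-0.7,0,0,0,0,0,1],[-0.5,0,0,0,0,0,1],[0,0,0,0,0,0,1],[0,0,0,0,0,0,1]]]'
python3 - <<'E'
from h import *
to(.456,-.385,.108,6)
im,d,ci=grab('scene');save('s4.png',cv2.resize(im[200:340,280:480],None,fx=4,fy=4))
E
```

```text
time_s: 35.15
ee_pos: [0.456, -0.3877, 0.1079]
orientation: [-2.097, -2.336, -0.0]
ft_force: [-1.2, 4.7, -1.8]
gripper_width: 0.0005
finger_force: 2.0
pos [ 0.456  -0.3877  0.1079] closing yaw 6.2 j7 1.12 w 0.0005 f [-1.2  4.7 -1.8] t 35.1
turn [-0.001 -0.002  0.003] shift now [ 0.26  0.03 -0.01] shift after turn [ 0.26  0.02 -0.01]
```

View pics/s4.png

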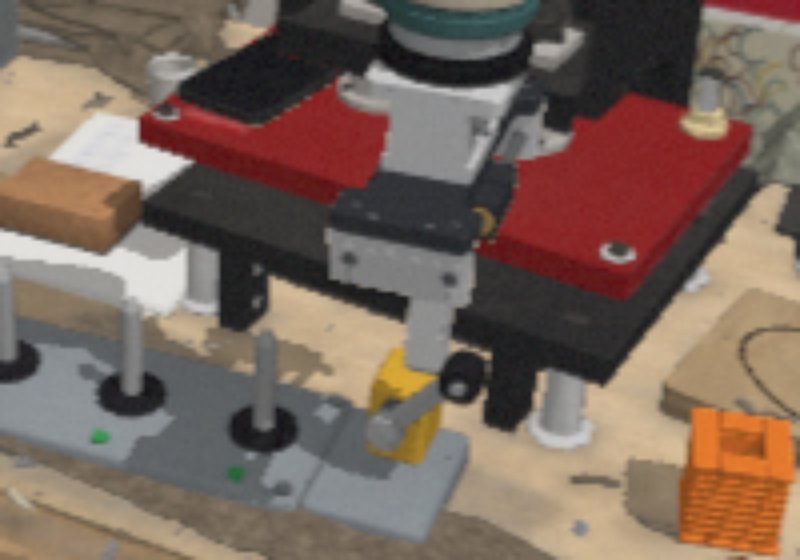

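The lever is clearly tilted well past the trip angle (roller now at crop px (462,378)). The block has also just been knocked aside: (100,185) → (70,205). I'll back off, let the lever return, and measure both.

```bash
python3 -m jog '[[[1,0,0,0,0,0,1],[1.5,0,0,0,0,0,1],[2,0,0,0,0,0,1],[2,0,0,0,0,0,1],[0,0,-3,0,0,0,1],[0,0,-4,0,0,0,1],[0,0,-4,0,0,0,1],[0,0,0,0,0,0,1]]]'
python3 - <<'E'
from h import *
im,d,ci=grab('scene');P=pts(d,ci)
Z=P[...,2];rect(P,near(P,.453,-.366,.06)&(Z>.08)&(Z<.15)&(im.max(2)<60),'roller scene')
rect(P,near(P,.68,-.055,.15)&(Z>.02)&(Z<.05),'block scene')
im,d,ci=grab('top');P=pts(d,ci);Z=P[...,2]
rect(P,near(P,.68,-.055,.15)&(Z>.025)&(Z<.05),'block')
rect(P,near(P,.69,-.07,.2)&(Z<.015)&(im.min(2)>125),'sheet')
save('t5.png',cv2.resize(im[130:290,200:440],None,fx=3,fy=3))
to(.68,-.04,.22,2.4)
E
```

```text
time_s: 35.87
ee_pos: [0.4538, -0.3283, 0.2265]
orientation: [2.087, 2.325, 0.001]
ft_force: [1.4, -1.2, 0.5]
gripper_width: 0.0
finger_force: 0.0
roller scene [372 277  12  14  98] [ 0.4485 -0.37  ] [0.023 0.02 ] 8.4 z 0.1338
block scene [279 239  37  21 490] [ 0.6443 -0.0528] [0.066 0.093] 3.8 z 0.035
block [274 212  34  23 764] [ 0.6479 -0.0502] [0.062 0.089] 1.6 z 0.035
sheet [ 268  165   65   50 2316] [ 0.7504 -0.0727] [0.138 0.18 ] 3.5 z 0.0049
pos [ 0.4513 -0.3252  0.221 ] closing yaw 6.2 j7 0.98 w 0.0003 f [-0.1  0.5 -1.4] t 36.0
turn [0.006 0.005 0.066] shift now [25.88 25.82  0.1 ] shift after turn [27.54 24.04  0.1 ]
```

View pics/t5.png

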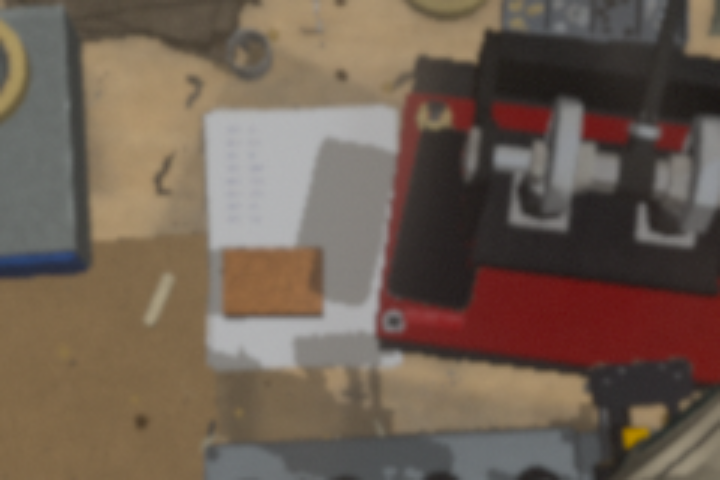

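The block still lies flat and wholly on the sheets (crop px (272,282), top at 35 mm, at least 4 cm from any edge). The lever is upright again, the drawer front is flush, and the robot is clear. I'm handing in.

```bash
python3 -c "
from station import ctrl
print(ctrl.sign_off())"
```

```text
the job is handed in; nothing more can be done
None
```

The job is done and handed in: the sanding block lies on the sheets, both bobbins present stand on the drawer floor, the drawer is shut, and I pushed the roller lever well past its trip angle and it sprang back.

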